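# Swing the drilling template over onto the blank

### The arm

A 6-joint arm with a two-finger parallel gripper is mounted at the origin on the work surface; the furniture and walls round the work are solid. World frame = base frame: x ahead of the robot, y to its left, z up, the work surface at z = 0. Lengths are in mm, angles in rad, forces in N, time in s.
With the tool pointing down it reaches from about 250 to 800 mm from the base axis. Payload 8.5 kg.
Tool frame: the origin (TCP) lies at the centre of the arm's flange, where the gripper is bolted on; the fingertips stand 173 mm ahead of it and the grasp point (between the pads) lies env.grip_depth ahead of it (env.grip_depth is the distance from the TCP to the grasp point, in mm); z points along the fingers, y is the line along which they close (so a half turn about z gives the same grasp; the last joint's range is limited). The gripper opens to 85 mm and grips with 20 to 120 N. Pads are 22 mm wide; open, the fingers measure 114 mm over their backs; the gripper's body (76 mm by 85 mm) begins 54 mm behind the grasp point. The pads swing forward as they close: fully open they stand 13 mm farther back than shut.
Start: joints at [1.333, 0.238, -0.013, 1.319, 0, 1.571], TCP at [123.664, 510.201, 404.676] pointing down, gripper open.
Joint ranges: [-2.66, 2.66], [-1.03, 1.9], [-1.14, 1.46], [-1.82, 2.27], [-1.45, 1.34], [-3.14, 3.14]. Speed limits (rad/s): [2.22, 2.22, 2.79, 3.14, 3.14, 3.14].

### API

Orientations are given as a rotation vector (axis times angle).
In Python, from plant import telemetry, snapshot, order, recognise, tip_of, env gives the robot as it stands.
- The arm moves only by the tool servo_tool, never from a script. Its arguments are lists of equal length, an entry for each row: "rotation": the turn, a rotation vector about the tool's x, y, z in rad, a list of three; "delta_pos": the shift along the tool's x, y, z in m, a list of three; "fingers": the finger opening in m, from 0 to 0.0854. A call has 1 to 8 rows; each row shifts and turns the commanded pose from where the row before left it, along the tool's axes as they then stand; what a row does not reach is not made up. A row lasts 1/10 s, in which the tool goes at most 50 mm and 8.59 degrees, less where a joint would pass 70% of its speed; a pose out of reach is approached as far as the arm can. A call with a gripper value outside its range is refused whole. The fingers move at their own pace and stop on an object; the grip force is fixed at half the most. Time passes only in rows, so rows that do not move let the fingers close. It gives the time, the measured TCP pose, the force, the opening and the grip force at its end, in the units of the state.
- telemetry.get_obs(): the state, without advancing time (a new reading comes with each control period).
- snapshot(name): name is "scene" or "top" or "wrist"; returns a dict with "img" (420x560x3 uint8, blue, green, red), "K" (3x3 intrinsics, pixels), "dist_coeffs" ([k1, k2, p1, p2, k3] as OpenCV has them; the pictures are not rectified), "origin" and "rotation" of the camera in the world; the wrist camera has in their place "mount" (4x4, takes a point from camera to tool coordinates, whose origin is the TCP and whose axes are the flange's). Camera axes: x right, y up, looking along -z (the intrinsics and any distortion apply to the point x, -y, -z); pixel columns grow to the right and rows downward; lengths in mm; the calibration is good to about 2 mm. A picture is of the moment at which its call begins: read the wrist's pose just before it. There is no depth.
- order.sign_off(): hands the job in; it is judged then, once.
Trained networks look in a picture, given as the dict that the camera call returned (one of the last four; its "shot" number tells which), for a name from the list of things; names that differ only in an ending like _2 or _b are one class to them, and where a whole thing is asked for, a point or a joint stands for the part that bears it (a point fixed in the world has none). Each returns a list of dicts, best first, with "score" (0 to 1); they miss things now and then, are a little off and sometimes report something else, mostly with a low value. They report only what shows in the picture. A call takes as long as a camera call. They do not tell look-alikes from the thing itself.
- recognise(picture, query): "xy" ([column, row] in pixels, amid what is visible of it).
- tip_of(picture, query): "xy" ([column, row] in pixels: a listed point, or the origin of a listed thing).
The state is a dict: "time": time; "q": joint angles; "qvel": joint speeds; "joint_efforts": joint torques, N m; "eef_pos": TCP position; "orientation": TCP orientation; "contact_force": force on the tool from outside, world axes, zero at the start; "ft_torque": the same for the moment, N m; "width": finger opening in mm; "gripper_force": force on a finger pad.
Only numpy, scipy, OpenCV 4.12 (cv2) and the standard library are available. Lean on these libraries where they do the work, as an engineer would, in place of code of your own. Each camera call takes 0.05 s, during which the arm holds its last target. There are 200 camera calls.

### The job

Using fingertips only, first push the wooden blank along its nest, away from you, until it butts fully home against the end stop of the drilling jig. Then flip the hinged aluminium template over its spine with a fingertip, from the empty left-hand nest to lie flat on the blank, and finish still holding it down there with a fingertip, ready for drilling. Grip and lift nothing, and leave the other things on the bench where they are.

Things in the scene. Friction and masses are not known exactly. Their poses are not given: they have to be found in the camera images.
- jig: Drilling jig screwed to the bench. x runs along the hinge away from the robot, y to its left, z up; origin on the bench below the hinge's middle. Plywood base x -120..+85, y -82..+82 mm, 18 thick. Dark wood on it: spine block |y|<11 (14 high), outer rails |y| 64..79, x -61..+74 (11 high), end stops x 55..73 (14 high). Nests between, 53 mm wide at y = +38 (empty) and -38, open at -x
- hinge_mid (a point): Middle of the template's hinge axis, 39 mm above the bench and straight above the jig's origin; the axis runs along the jig's x. The jig's frame and this point do not move
- template (a joint): Hinge angle of the template, rad: 0 = level over the left nest (jig +y), 1.57 = upright, 3.14 = flat on a blank in the right nest, its upper face then 42 mm above the bench. Aluminium plate 92 mm along the hinge, 106 mm out, 6 thick, then a red finger tab; 0.22 kg. The stiff hinge keeps it wherever it is left and gives with 2 to 4 N at the tab; starts at 0.2 to 0.55
- template_tab (a point): Centre of the aluminium finger tab with red pads on the template's free edge, 122 mm from the hinge axis, half-way through its thickness. The tab is 60 mm wide (along the hinge), 6 thick and reaches 104 to 136 mm from the axis, so it overhangs the base by 54 mm when level; a finger fits under it
- blank_mid (a point): Centre of the blank: loose light wooden block 110 x 50 x 18 mm, long side along the jig's x, lying on the base in the right nest (jig y = -38), centre 27 mm above the bench. It starts 25 to 55 mm short; home against the end stop this centre is at jig x = 0, y = -38 mm, within 1.5 mm
- screw_box: Bystander: small cardboard box of screws, 63 x 95 x 47 mm, origin under its centre
- tape_measure: Bystander: yellow and black tape measure, 35 x 72 x 73 mm, origin under its centre
- cup_blue: Bystander: blue plastic cup, 71 mm across, 102 mm high, origin under its centre
- tape_masking: Bystander: roll of cream masking tape lying flat, 98 mm across, 25 mm high, origin under its centre
- marker: Bystander: red and black fat marker pen lying down, 125 mm long, 22 mm thick, origin under its centre
There are look-alikes about, which are no part of the job. What is shaped like the part that bears blank_mid but black is not meant.

How it is judged (in metres and radians):
On the way, in this order (a step that is already met when the one before it is completed fails the run):
1. the blank is pushed home against the end stop while the template is still on the left (x of blank_mid in the frame of jig above -0.003 m and value of joint template below 1.2 rad), for 0.2 s.
2. the template is swung over and lies flat on the blank (value of joint template above 3.11 rad), for 0.2 s.
At the end, for the whole second after the job is handed in: The blank is within 3 mm of the end stop, the template lies flat on it (hinge at 3.11 to 3.17 rad) and the fingers press it down with more than 1.5 N through the last second (x of blank_mid in the frame of jig above -0.003 m and value of joint template between 3.11 and 3.17 rad and contact force between the fingers and template above 1.5 N and linear speed of blank below 0.01 m/s); the arm keeps its last pose, push and grip.
It fails at once if the template is pinched: the fingers press on both of its faces at once, over 3 N each ((contact force between the fingers and template_c0 above 3 N or contact force between the fingers and template_c1 above 3 N or contact force between the fingers and template_c2 above 3 N or contact force between the fingers and template_c3 above 3 N or contact force between the fingers and template_c4 above 3 N or contact force between the fingers and template_c5 above 3 N) and (contact force between the fingers and template_c6 above 3 N or contact force between the fingers and template_c7 above 3 N or contact force between the fingers and template_c8 above 3 N or contact force between the fingers and template_c9 above 3 N or contact force between the fingers and template_c10 above 3 N or contact force between the fingers and template_c11 above 3 N)).
It fails at once if the blank is lifted or tipped (z of blank_mid in the frame of jig above 0.037 m or angle between blank's own z axis and vertical above 0.25 rad).
It fails at once if another thing on the bench is pushed aside or picked up (distance of any of screw_box, tape_measure, cup_blue, tape_masking, marker from where it was at the start of the episode above 0.02 m).
It also fails if it takes over 51 s, if anything falls off the work surface, if the arm or the gripper's body presses on something with over 40 N, if the wrist force passes 120 N, or if a joint passes its speed limit or range.

## Working session

There is one attempt and no reset: what is moved stays moved. The work goes in short steps, Python scripts to look and compute and a tool call to move; the robot and the scene stay as the last step left them, time stands still between calls to the robot, and variables do not carry over. Pictures are saved under pics/ and viewed, at most 10 in all, crops included, and the job is handed in when it is done.

Besides the shell and the picture viewer there is one more tool, called after "Emit:" by a JSON object that holds its "api" and its "payload". servo_tool: Moves the arm, as the interface text tells. Its arguments: {"type":"object","properties":{"rotation":{"type":"array","items":{"type":"array","items":{"type":"number"}}},"delta_pos":{"type":"array","items":{"type":"array","items":{"type":"number"}}},"fingers":{"type":"array","items":{"type":"number"}}},"required":["rotation","delta_pos","fingers"]}

```bash
ls; mkdir -p pics; cat > h.py <<'E'
import numpy as np, cv2
from scipy.spatial.transform import Rotation as R
from plant import telemetry, snapshot, order, recognise, tip_of, env
def campose(p,obs=None):
    if 'mount' in p:
        M=np.array(p['mount']); T=np.eye(4); T[:3,:3]=R.from_rotvec(obs['orientation']).as_matrix(); T[:3,3]=obs['eef_pos']
        W=T@M; return W[:3,3],W[:3,:3]
    r=np.array(p['rotation'],float)
    r=R.from_rotvec(r).as_matrix() if r.size==3 else r
    return np.array(p['origin'],float),r
def ray(p,xy,obs=None):
    o,r=campose(p,obs)
    u=cv2.undistortPoints(np.array([[xy]],float),np.array(p['K'],float),np.array(p['dist_coeffs'],float))[0,0]
    d=r@np.array([u[0],-u[1],-1]); return o,d/np.linalg.norm(d)
def atz(p,xy,z,obs=None):
    o,d=ray(p,xy,obs); return o+d*(z-o[2])/d[2]
def proj(p,X,obs=None):
    o,r=campose(p,obs); c=(np.atleast_2d(X)-o)@r; c=c*[1,-1,-1]
    return cv2.projectPoints(c,np.zeros(3),np.zeros(3),np.array(p['K'],float),np.array(p['dist_coeffs'],float))[0][:,0]
E
python3 - <<'E'
from h import *
print(env.grip_depth, telemetry.get_obs())
for n in ('scene','top'):
    p=snapshot(n); cv2.imwrite(f'pics/{n}0.png',p['img']); print(n,p['K'],p['origin'],p['rotation'])
    for q in ('hinge_mid','template_tab','blank_mid','jig'):
        print(q,[(np.round(d['xy'],1),round(d['score'],2)) for d in tip_of(p,q)][:3])
        for d in tip_of(p,q)[:2]: print('  ',atz(p,d['xy'],{'hinge_mid':39,'blank_mid':27,'jig':0,'template_tab':80}[q]).round(1))
E
```

```text
pics
154.70000000000002 {'time': 0.0, 'q': array([ 1.33299408e+00,  2.38811650e-01, -1.42449792e-02,  1.31917107e+00,
       -1.95179249e-07,  1.57081749e+00]), 'qvel': array([ 0.00077829, -0.00079507, -0.00058538,  0.00106905,  0.00049777,
       -0.00021157]), 'joint_efforts': array([ 3.63825238e-04, -5.38775826e+01,  3.46439123e+01,  1.84299838e-02,
        5.00442866e-05, -2.26134563e-05]), 'eef_pos': array([123.63777035, 510.08072583, 404.06484605]), 'orientation': array([-3.72672160e-01, -3.11923859e+00,  2.23244075e-03]), 'contact_force': array([0.38625626, 0.86845657, 0.20086077]), 'ft_torque': array([-0.02323234,  0.01005018, -0.0023811 ]), 'gripper_force': 0.0, 'width': 85.59445429492222}
scene [[523.57064621   0.         284.34244257]
 [  0.         523.57064621 208.36732109]
 [  0.           0.           1.        ]] [-171.02516856 -431.89501842 1001.83657202] [ 0.64701404 -0.38223166 -1.02930615]
hinge_mid [(array([286.5, 205.6]), 0.82)]
   [576.5 -31.2  39. ]
template_tab [(array([254.7, 166.8]), 0.89)]
   [621.4  83.4  80. ]
blank_mid [(array([288.2, 230. ]), 0.93), (array([279.6, 298.1]), 0.66)]
   [519.4 -66.3  27. ]
   [ 345.6 -138.    27. ]
jig [(array([285.4, 213. ]), 0.67)]
   [583.6 -24.2   0. ]
top [[400.32266355   0.         280.48853421]
 [  0.         400.32266355 209.28536275]
 [  0.           0.           1.        ]] [ 480.44019685  -35.96774893 1066.86274171] [ 0.06118143 -0.05731029 -1.57655978]
hinge_mid [(array([282. , 204.5]), 0.61), (array([289.4, 221.5]), 0.29)]
   [570.4 -37.7  39. ]
   [526.4 -56.4  39. ]
template_tab [(array([238. , 191.8]), 0.56)]
   [599.2  71.4  80. ]
blank_mid [(array([319.4, 286.3]), 0.89), (array([288.4, 219.5]), 0.75)]
   [ 360.  -132.3   27. ]
   [532.2 -54.1  27. ]
jig [(array([282.1, 205.9]), 0.75)]
   [570.1 -38.    0. ]
```

View pics/scene0.png

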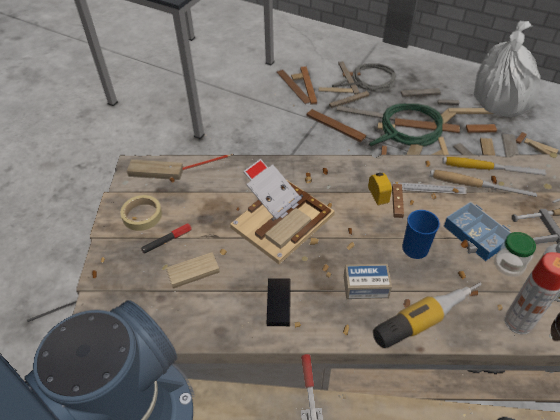

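View pics/top0.png

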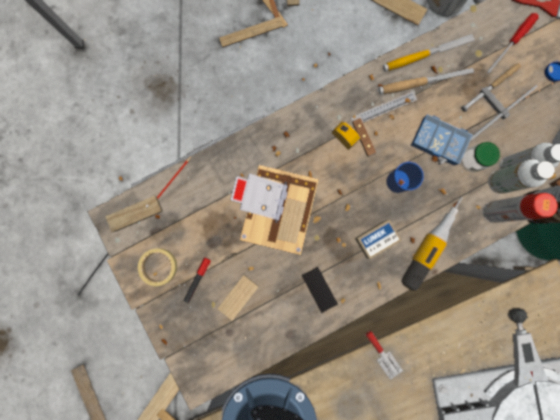

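```bash
python3 - <<'E'
import cv2,numpy as np
a=cv2.imread('pics/top0.png')[155:265,220:330]; b=cv2.imread('pics/scene0.png')[150:265,225:340]
f=lambda i:cv2.resize(i,None,fx=400/i.shape[1],fy=400/i.shape[1],interpolation=cv2.INTER_CUBIC)
cv2.imwrite('pics/crop.png',np.hstack([f(a),f(b)]))
E
```

```text
(no output)
```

View pics/crop.png

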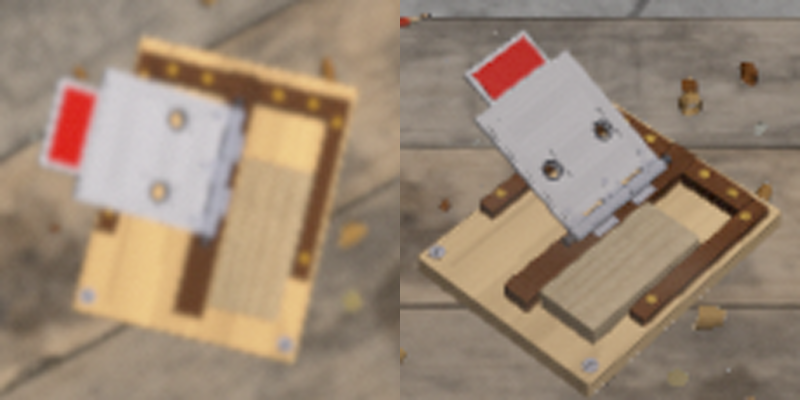

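```bash
cat > fit.py <<'E'
from h import *
from scipy.optimize import least_squares
P={n:snapshot(n) for n in('top','scene')}
t=lambda x,y:(220+x/3.636-.4,155+y/3.636-.4); s=lambda x,y:(225+x/3.478-.4,150+y/3.478-.4)
J=lambda v,X:np.c_[X[:,0]*np.cos(v[2])-X[:,1]*np.sin(v[2])+v[0],X[:,0]*np.sin(v[2])+X[:,1]*np.cos(v[2])+v[1],X[:,2]]
C=np.array([[85,82,18],[85,-82,18],[-120,-82,18],[-120,82,18]],float)
ct=np.array([t(143,38),t(357,92),t(295,362),t(75,310)]); cs=np.array([s(380,212),s(188,385),s(18,255)])
f=lambda v:np.r_[(proj(P['top'],J(v,C))-ct).ravel(),(proj(P['scene'],J(v,C[1:]))-cs).ravel()]
r=least_squares(f,[573,-35,-.2]); v=r.x; print(v,r.fun.round(2))
def tab(th):
    X=np.array([[30,136],[-30,136],[46,106],[-46,106]],float)
    return np.array([[x,q*np.cos(th)-3*np.sin(th),39+q*np.sin(th)+3*np.cos(th)] for x,q in X])
tt=np.array([t(65,78),t(40,168),t(108,68),t(78,202)]); ts=np.array([s(125,32),s(63,65),s(168,52),s(75,112)])
g=lambda a:np.r_[(proj(P['top'],J(v,tab(a[0])))-tt).ravel(),(proj(P['scene'],J(v,tab(a[0])))-ts).ravel()]
r=least_squares(g,[.4]); print(r.x,r.fun.round(1))
def tojig(w): d=np.array(w)[:2]-v[:2]; c,n=np.cos(v[2]),np.sin(v[2]); return (np.array([[c,n],[-n,c]])@d).round(1)
# blank near-end corners, top z=36
print('blank top', [tojig(atz(P['top'],t(*q),36)) for q in((208,308),(278,322),(250,160),(310,170))])
print('blank scene', [tojig(atz(P['scene'],s(*q),36)) for q in((142,290),(195,330),(255,207),(298,240))])
for n,col in(('screw_box',0),('tape_measure',0),('cup_blue',0),('tape_masking',0),('marker',0)):
    d=tip_of(P['top'],n)
    print(n,[(atz(P['top'],e['xy'],0).round(0),round(e['score'],2)) for e in d[:2]])
E
python3 fit.py
```

```text
[ 5.75049652e+02 -3.48593423e+01 -2.45432492e-01] [-0.49  0.07  0.9  -0.29 -0.13  1.29 -0.67  0.64  1.1  -0.82  0.28 -0.59
 -0.28 -0.27]
[0.51710854] [-0.6  0.6  0.1 -0.1  0.1  0.5 -0.8 -0.   0.2 -1.5  0.7  1.7  0.1 -1.3
  0.6  1.2]
blank top [array([-93.9, -12. ]), array([-91.8, -62.4]), array([ 15.2, -16.2]), array([ 18.3, -59.3])]
blank scene [array([-94.3, -15.2]), array([-95.1, -64.7]), array([ 12.8, -22.6]), array([ 10.1, -64.7])]
screw_box [(array([ 465., -289.,    0.]), 0.58), (array([619.,  79.,   0.]), 0.5)]
tape_measure [(array([ 760., -212.,    0.]), 0.55)]
cup_blue [(array([ 633., -349.,    0.]), 0.97)]
tape_masking [(array([412., 281.,   0.]), 0.67)]
marker [(array([379., 194.,   0.]), 0.82)]
```

```bash
cat > plan.py <<'E'
import sys
from h import *
V=[575.05,-34.86,-.2454]
JR=R.from_euler('z',V[2]); 
def pose(x,y,z,tilt):
    """fingertip at jig x,y, z (mm); tilt>0: finger points toward jig -y"""
    r=JR*R.from_matrix(np.array([[0,1,0],[1,0,0],[0,0,-1]]).T)   # tool x=jig y, y=jig x, z=down
    r=r*R.from_rotvec([0,-tilt,0])
    p=JR.apply([x,y,z])+[V[0],V[1],0]-r.apply([0,0,173]); return p,r
def now():
    o=telemetry.get_obs(); r=R.from_rotvec(o['orientation']); p=np.array(o['eef_pos'])
    tip=JR.inv().apply(p+r.apply([0,0,173])-[V[0],V[1],0]); z=JR.inv().apply(r.apply([0,0,1]))
    print('t %.1f tip_jig %s toolz_jig %s F_jig %s q %s w %.0f'%(o['time'],tip.round(1),z.round(2),JR.inv().apply(o['contact_force']).round(1),np.round(o['q'],2),o['width'])); return p,r
def rows(p,r,targets):
    D=[];T=[]
    for (x,y,z,t,n) in targets:
        P,Q=pose(x,y,z,t); p0=p.copy(); r0=r; w=(r0.inv()*Q).as_rotvec()
        for i in range(1,n+1):
            pi=p0+(P-p0)*i/n; ri=r0*R.from_rotvec(w*i/n)
            d=(r.inv().apply(pi-p)/1000).round(3); a=(r.inv()*ri).as_rotvec().round(3)
            p=p+r.apply(d*1000); r=r*R.from_rotvec(a); D.append(d.tolist());T.append(a.tolist())
    for k in range(0,len(D),8): print('rot',T[k:k+8]);print('pos',D[k:k+8])
if __name__=='__main__':
    p,r=now()
    if len(sys.argv)>1: rows(p,r,eval(sys.argv[1]))
E
python3 plan.py "[(-135,-38,130,0,14),(-135,-38,27,0,3)]"; python3 -c "
from plan import *
for a in [(-135,-38,27,0),(0,122,60,1.2),(0,105,85,1.2)]: print(pose(*a)[0], pose(*a)[1].as_matrix().round(2).tolist())"
```

```text
t 1.2 tip_jig [-570.3  419.1  231.7] toolz_jig [-0. -0. -1.] F_jig [-0.5  1.  -0.8] q [ 1.33  0.24 -0.01  1.32  0.    1.57] w 86
rot [[-0.0, 0.0, 0.113], [-0.0, 0.0, 0.112], [-0.0, 0.0, 0.113], [-0.0, 0.0, 0.113], [-0.0, 0.0, 0.113], [-0.0, 0.0, 0.112], [-0.0, 0.0, 0.113], [-0.0, 0.0, 0.113]]
pos [[-0.031, -0.033, 0.007], [-0.034, -0.029, 0.008], [-0.038, -0.025, 0.007], [-0.04, -0.021, 0.007], [-0.042, -0.016, 0.007], [-0.043, -0.012, 0.008], [-0.045, -0.006, 0.007], [-0.045, -0.001, 0.007]]
rot [[-0.0, 0.0, 0.113], [-0.0, 0.0, 0.112], [-0.0, 0.0, 0.113], [-0.0, 0.0, 0.113], [-0.0, 0.0, 0.113], [-0.0, 0.0, 0.112], [-0.0, 0.0, 0.0], [-0.0, 0.0, 0.0]]
pos [[-0.045, 0.004, 0.007], [-0.044, 0.008, 0.008], [-0.043, 0.014, 0.007], [-0.041, 0.019, 0.007], [-0.039, 0.023, 0.007], [-0.036, 0.027, 0.008], [0.0, 0.0, 0.034], [0.0, 0.0, 0.034]]
rot [[-0.0, 0.0, 0.0]]
pos [[0.0, 0.0, 0.035]]
[434.86268396 -38.9240399  200.        ] [[0.24, 0.97, 0.0], [0.97, -0.24, 0.0], [0.0, 0.0, -1.0]]
[643.86223159 239.89687241 122.68789152] [[0.09, 0.97, -0.23], [0.35, -0.24, -0.9], [-0.93, 0.0, -0.36]]
[639.73217747 223.40618859 147.68789152] [[0.09, 0.97, -0.23], [0.35, -0.24, -0.9], [-0.93, 0.0, -0.36]]
```

Emit:
{"api": "servo_tool", "payload": {"rotation": [[0,0,0.113],[0,0,0.113],[0,0,0.113],[0,0,0.113],[0,0,0.113],[0,0,0.112],[0,0,0.113],[0,0,0.113]], "delta_pos": [[-0.031,-0.033,0.007],[-0.034,-0.029,0.008],[-0.038,-0.025,0.007],[-0.04,-0.021,0.007],[-0.042,-0.016,0.007],[-0.043,-0.012,0.008],[-0.045,-0.006,0.007],[-0.045,-0.001,0.007]], "fingers": [0,0,0,0,0,0,0,0]}}

```text
time: 2.05
eef_pos: [301.8, 194.8, 346.7]
orientation: [1.702, 2.64, 0.001]
contact_force: [1.3, 0.8, 0.1]
width: 0.1
gripper_force: 0.0
```

Emit:
{"api": "servo_tool", "payload": {"rotation": [[0,0,0.113],[0,0,0.113],[0,0,0.113],[0,0,0.112],[0,0,0.113],[0,0,0.112],[0,0,0]], "delta_pos": [[-0.045,0.004,0.007],[-0.044,0.008,0.008],[-0.043,0.014,0.007],[-0.041,0.019,0.007],[-0.039,0.023,0.007],[-0.036,0.027,0.008],[0,0,0]], "fingers": [0,0,0,0,0,0,0]}}

```text
time: 2.75
eef_pos: [436.3, -43.1, 302.0]
orientation: [2.484, 1.921, -0.0]
contact_force: [-0.1, 0.5, -0.4]
width: -0.0
gripper_force: 0.0
```

```bash
python3 plan.py "[(-135,-38,27,0,4)]"; python3 - <<'E'
from h import *
o=telemetry.get_obs();p=snapshot('wrist');cv2.imwrite('pics/w1.png',p['img']);print(p['mount'])
E
```

```text
t 2.8 tip_jig [-132.4  -41.8  129. ] toolz_jig [ 0. -0. -1.] F_jig [-0.2  0.5 -0.4] q [-0.1   0.15 -0.4   1.02 -0.    1.73] w -0
rot [[0.0, 0.0, -0.002], [0.001, 0.0, -0.003], [-0.0, 0.001, -0.002], [0.0, -0.0, -0.002]]
pos [[0.001, -0.001, 0.025], [0.001, -0.0, 0.026], [0.001, -0.001, 0.025], [0.001, -0.0, 0.026]]
[[-1.36205657e-03  9.53170493e-01  3.02430414e-01  7.66537066e+01]
 [ 9.99998466e-01  9.65231517e-04  1.46157350e-03  1.36947539e-01]
 [ 1.10121337e-03  3.02431941e-01 -9.53170346e-01  2.99747928e+01]
 [ 0.00000000e+00  0.00000000e+00  0.00000000e+00  1.00000000e+00]]
```

View pics/w1.png

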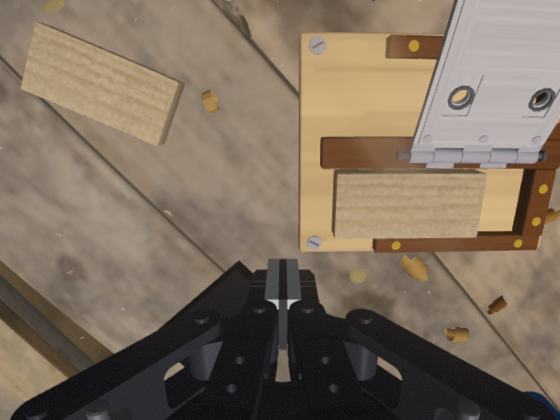

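The wrist view shows the jig with near base corners at (300,33) and (300,251) and a far corner at (539,249). The light blank's near end is at column 334 and its far end at 483, with the end stop at about 520. The fingers are short of the base.

```bash
python3 - <<'E'
from plan import *
o=telemetry.get_obs();p=snapshot('wrist')
for n,q,z in(('near L',(300,33),18),('near R',(300,251),18),('far R',(539,249),18),('blank nL',(335,171),36),('blank nR',(334,239),36),('blank fR',(481,238),36),('stop',(521,200),32)):
    w=atz(p,q,z,o); print(n,JR.inv().apply(w-[V[0],V[1],0]).round(1))
E
python3 plan.py "[(-135,-38,27,0,4)]"
```

```text
near L [-121.9   83.4   18. ]
near R [-120.6  -78.9   18. ]
far R [ 83.7 -79.8  18. ]
blank nL [-97.4  -9.4  36. ]
blank nR [-96.1 -61.1  36. ]
blank fR [ 17.7 -61.5  36. ]
stop [ 47.  -32.4  32. ]
t 2.9 tip_jig [-135.5  -39.3  129.3] toolz_jig [-0. -0. -1.] F_jig [-0.5 -0.1  0.1] q [-0.09  0.15 -0.4   1.02  0.    1.73] w -0
rot [[-0.0, 0.0, -0.001], [-0.001, 0.0, -0.0], [0.0, 0.0, -0.001], [-0.0, 0.0, -0.001]]
pos [[0.0, 0.0, 0.026], [0.001, 0.0, 0.025], [-0.0, 0.0, 0.026], [0.0, 0.0, 0.025]]
```

Emit:
{"api": "servo_tool", "payload": {"rotation": [[0,0,0],[0,0,0],[0,0,0],[0,0,0],[0,0,0],[0,0,0],[0,0,0],[0,0,0]], "delta_pos": [[0.001,0,0.026],[0.001,0,0.026],[0.001,0,0.026],[0,0,0.024],[0,0.008,0],[0,0.008,0],[0,0.008,0],[0,0.006,0]], "fingers": [0,0,0,0,0,0,0,0]}}

```text
time: 3.65
eef_pos: [465.7, -43.7, 202.0]
orientation: [2.475, 1.932, 0.003]
contact_force: [-1.1, 0.5, 2.1]
width: 0.1
gripper_force: 1.1
```

Emit:
{"api": "servo_tool", "payload": {"rotation": [[0,0,0],[0,0,0],[0,0,0],[0,0,0],[0,0,0]], "delta_pos": [[0,0.006,0],[0,0.006,0],[0,0.006,0],[0,0.005,0],[0,0.005,0]], "fingers": [0,0,0,0,0]}}

```text
time: 4.15
eef_pos: [490.4, -50.4, 201.6]
orientation: [-2.476, -1.931, 0.002]
contact_force: [-9.2, 2.0, 13.4]
width: -0.5
gripper_force: 7.3
```

```bash
python3 plan.py; python3 - <<'E'
from h import *
p=snapshot('wrist');cv2.imwrite('pics/w2.png',p['img'])
E
```

```text
t 4.2 tip_jig [-78.7 -35.6  28.6] toolz_jig [-0.  0. -1.] F_jig [-9.4 -0.3 13.4] q [-0.1   0.35 -0.43  0.8   0.    1.71] w -0
```

View pics/w2.png

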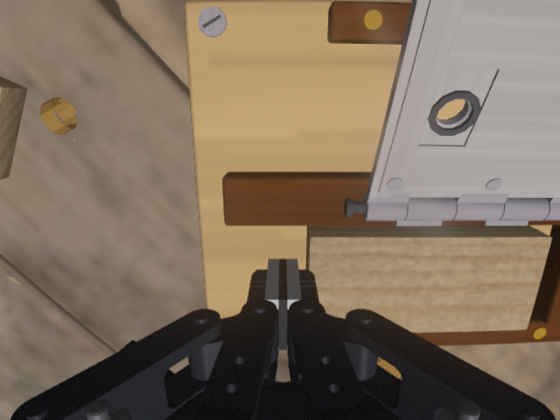

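The wrist view shows the fingers at the blank's near edge (column 305) and its far end nearing the stop (columns 548 and 555). The 13 N upward force suggests the tips are rubbing on the base, so I'll raise them 5 mm and keep pushing.

Emit:
{"api": "servo_tool", "payload": {"rotation": [[0,0,0],[0,0,0],[0,0,0],[0,0,0],[0,0,0]], "delta_pos": [[0,0,-0.005],[0,0,0],[0,0.004,0],[0,0.003,0],[0,0,0]], "fingers": [0,0,0,0,0]}}

```text
time: 4.7
eef_pos: [498.6, -52.3, 205.7]
orientation: [2.477, 1.932, 0.0]
contact_force: [0.0, 0.4, 0.1]
width: -0.0
gripper_force: 0.0
```

```bash
python3 plan.py
```

```text
t 4.7 tip_jig [-69.8 -35.5  32.7] toolz_jig [ 0. -0. -1.] F_jig [-0.1  0.4  0.1] q [-0.1   0.35 -0.41  0.81 -0.    1.71] w -0
```

Emit:
{"api": "servo_tool", "payload": {"rotation": [[0,0,0],[0,0,0]], "delta_pos": [[0,0.003,0],[0,0.002,0]], "fingers": [0,0]}}

```text
time: 4.9
eef_pos: [503.1, -53.5, 205.6]
orientation: [-2.477, -1.932, 0.0]
contact_force: [0.1, -0.4, 0.7]
width: 0.1
gripper_force: 0.1
```

```bash
python3 plan.py; python3 - <<'E'
from h import *
p=snapshot('wrist');cv2.imwrite('pics/w3.png',p['img'])
E
```

```text
t 4.9 tip_jig [-65.3 -35.5  32.6] toolz_jig [-0. -0. -1.] F_jig [ 0.2 -0.4  0.7] q [-0.11  0.36 -0.4   0.82 -0.    1.71] w 0
```

View pics/w3.png

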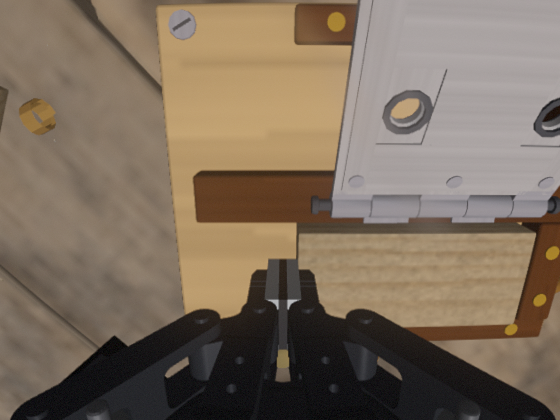

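The blank now runs from column 297 to about 530 and is very close to the stop. There's no reaction force yet, so I'll keep pushing in small steps.

Emit:
{"api": "servo_tool", "payload": {"rotation": [[0,0,0],[0,0,0],[0,0,0]], "delta_pos": [[0,0.002,0],[0,0.001,0],[0,0.001,0]], "fingers": [0,0,0]}}

```text
time: 5.25
eef_pos: [506.9, -54.4, 205.7]
orientation: [2.477, 1.932, -0.0]
contact_force: [-0.1, 0.5, -0.3]
width: -0.1
gripper_force: 0.1
```

```bash
python3 - <<'E'
from plan import *
now()
o=telemetry.get_obs();p=snapshot('wrist')
g=cv2.cvtColor(p['img'],cv2.COLOR_BGR2HSV)
for rr in (250,270,290): print(rr,[(c,p['img'][rr,c].tolist()) for c in range(500,550,3)])
J=lambda X:JR.apply(X)+[V[0],V[1],0]
print(proj(p,np.array([J([-55,-13,36]),J([55,-13,36]),J([55,-38,36]),J([55,-38,32]),J([85,-82,18]),J([-120,82,18])]),o).round(0))
E
```

```text
t 5.2 tip_jig [-61.4 -35.5  32.7] toolz_jig [-0. -0. -1.] F_jig [-0.3  0.4 -0.3] q [-0.11  0.36 -0.39  0.82 -0.    1.71] w -0
250 [(500, [104, 134, 157]), (503, [105, 133, 157]), (506, [104, 136, 158]), (509, [110, 141, 165]), (512, [108, 139, 163]), (515, [109, 141, 164]), (518, [111, 143, 165]), (521, [108, 139, 160]), (524, [110, 138, 160]), (527, [110, 140, 162]), (530, [109, 140, 161]), (533, [33, 57, 93]), (536, [32, 56, 95]), (539, [27, 79, 107]), (542, [43, 130, 167]), (545, [42, 129, 165]), (548, [42, 128, 165])]
270 [(500, [106, 138, 161]), (503, [114, 144, 165]), (506, [113, 144, 167]), (509, [109, 140, 162]), (512, [116, 146, 169]), (515, [110, 142, 164]), (518, [115, 145, 168]), (521, [107, 136, 158]), (524, [108, 139, 159]), (527, [65, 91, 121]), (530, [34, 57, 93]), (533, [30, 58, 96]), (536, [27, 54, 92]), (539, [30, 54, 93]), (542, [28, 54, 92]), (545, [35, 59, 98]), (548, [30, 58, 97])]
290 [(500, [113, 144, 165]), (503, [113, 143, 165]), (506, [114, 144, 166]), (509, [113, 144, 165]), (512, [112, 142, 163]), (515, [110, 141, 162]), (518, [110, 140, 161]), (521, [106, 135, 158]), (524, [33, 56, 93]), (527, [35, 59, 97]), (530, [30, 56, 95]), (533, [26, 57, 95]), (536, [32, 58, 96]), (539, [26, 53, 89]), (542, [30, 58, 97]), (545, [28, 57, 95]), (548, [45, 75, 110])]
[[297. 232.]
 [536. 231.]
 [524. 279.]
 [519. 275.]
 [535. 330.]
 [144.   6.]]
```

Emit:
{"api": "servo_tool", "payload": {"rotation": [[0,0,0],[0,0,0],[0,0,0]], "delta_pos": [[0,0.001,0],[0,0.001,0],[0,0.001,0]], "fingers": [0,0,0]}}

```text
time: 5.6
eef_pos: [508.2, -54.8, 205.5]
orientation: [-2.475, -1.93, 0.004]
contact_force: [-10.5, 4.0, 9.6]
width: -0.1
gripper_force: 5.7
```

Emit:
{"api": "servo_tool", "payload": {"rotation": [[0,0,0],[0,0,0]], "delta_pos": [[0,0.001,0],[0,0.001,0]], "fingers": [0,0]}}

```text
time: 5.8
eef_pos: [508.9, -55.0, 205.5]
orientation: [-2.473, -1.929, 0.007]
contact_force: [-16.1, 4.8, 17.3]
width: 0.1
gripper_force: 8.9
```

Both axes show about 16 N against the stop, so the blank is home. Next I'll back off and go round to the left of the tab.

```bash
python3 plan.py "[(-80,-36,36,0,2),(-80,-36,190,0,4),(-40,100,230,0.5,5),(0,205,150,1.2,5)]"
```

```text
t 5.8 tip_jig [-60.5 -35.6  32.5] toolz_jig [-0.01  0.   -1.  ] F_jig [-16.8   0.8  17.3] q [-0.11  0.37 -0.38  0.83  0.    1.71] w 0
rot [[-0.003, -0.0, -0.0], [-0.004, -0.0, -0.0], [0.0, -0.0, -0.0], [0.0, -0.0, -0.0], [0.0, -0.0, -0.0], [0.0, -0.0, -0.0], [-0.0, -0.1, -0.0], [-0.0, -0.1, -0.0]]
pos [[-0.0, -0.01, -0.002], [-0.0, -0.011, -0.001], [-0.0, 0.0, -0.039], [-0.0, 0.0, -0.038], [-0.0, 0.0, -0.039], [-0.0, 0.0, -0.038], [0.044, 0.008, -0.004], [0.043, 0.008, -0.008]]
rot [[-0.0, -0.1, -0.0], [-0.0, -0.1, -0.0], [-0.0, -0.1, -0.0], [-0.0, -0.14, -0.0], [-0.0, -0.14, -0.0], [-0.0, -0.14, -0.0], [-0.0, -0.14, -0.0], [-0.0, -0.14, -0.0]]
pos [[0.042, 0.008, -0.012], [0.04, 0.008, -0.017], [0.039, 0.008, -0.021], [0.048, 0.008, 0.012], [0.05, 0.008, 0.005], [0.05, 0.008, -0.001], [0.049, 0.008, -0.009], [0.048, 0.008, -0.015]]
```

Emit:
{"api": "servo_tool", "payload": {"rotation": [[-0.003,0,0],[-0.003,0,0],[0,0,0],[0,0,0],[0,0,0],[0,0,0],[0,-0.1,0],[0,-0.1,0]], "delta_pos": [[0,-0.01,-0.001],[0,-0.011,-0.001],[0,0,-0.039],[0,0,-0.039],[0,0,-0.039],[0,0,-0.039],[0.044,0.008,-0.004],[0.043,0.008,-0.008]], "fingers": [0,0,0,0,0,0,0,0]}}

```text
time: 6.6
eef_pos: [527.4, 30.3, 374.0]
orientation: [2.37, 1.838, -0.229]
contact_force: [0.9, -0.9, 0.3]
width: -0.1
gripper_force: 0.0
```

Emit:
{"api": "servo_tool", "payload": {"rotation": [[0,-0.1,0],[0,-0.1,0],[0,-0.1,0],[0,-0.14,0],[0,-0.14,0],[0,-0.14,0],[0,-0.14,0],[0,-0.14,0]], "delta_pos": [[0.042,0.008,-0.012],[0.04,0.008,-0.017],[0.039,0.008,-0.021],[0.045,0.008,0.012],[0.045,0.008,0.005],[0.045,0.008,0],[0.045,0.008,-0.009],[0.045,0.008,-0.015]], "fingers": [0,0,0,0,0,0,0,0]}}

```text
time: 7.4
eef_pos: [640.3, 288.9, 214.3]
orientation: [1.693, 1.334, -1.101]
contact_force: [2.2, 0.8, 2.5]
width: -0.0
gripper_force: 0.0
```

```bash
python3 - <<'E'
from plan import *
p=snapshot('scene'); cv2.imwrite('pics/s2.png',p['img'])
p,r=now(); rows(p,r,[(0,200,68,1.2,5),(0,102,68,1.2,5)])
E
```

```text
t 7.5 tip_jig [-13.4 170.5 135.3] toolz_jig [ 0.03 -0.93 -0.38] F_jig [ -1.6   0.4 -16.2] q [ 0.56  1.14  0.79  2.26 -0.73  2.78] w 0
rot [[0.006, -0.003, -0.0], [0.006, -0.003, -0.001], [0.006, -0.002, -0.0], [0.006, -0.003, -0.001], [0.006, -0.003, 0.0], [0.0, 0.0, 0.0], [0.0, 0.0, 0.0], [0.0, 0.0, 0.0]]
pos [[0.015, 0.004, -0.0], [0.015, 0.003, -0.001], [0.016, 0.004, -0.0], [0.015, 0.004, -0.001], [0.015, 0.004, -0.0], [-0.007, -0.0, 0.018], [-0.007, -0.0, 0.018], [-0.007, -0.0, 0.019]]
rot [[0.0, 0.0, 0.0], [0.0, 0.0, 0.0]]
pos [[-0.008, -0.0, 0.018], [-0.007, -0.0, 0.018]]
```

View pics/s2.png

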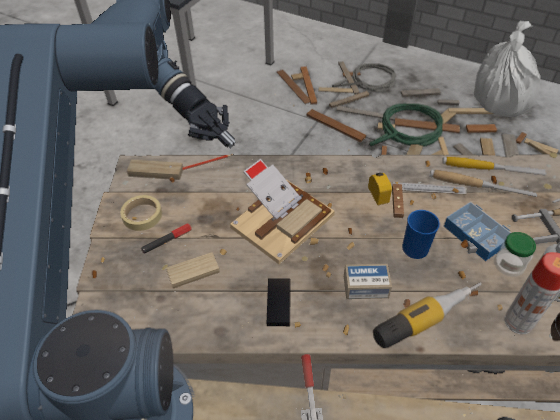

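The view shows the gripper tilted left of the tab (tab at 257,170) and clear of everything. Joint 4 is near its limit at 2.26. Yawing the tool 0.5 rad will relieve it, since q4 = φ−q2+q3.

```bash
python3 - <<'E'
s=open('plan.py').read()
s=s.replace("def pose(x,y,z,tilt):","def pose(x,y,z,tilt,yaw=0):").replace("r=JR*R.from_matrix","r=JR*R.from_euler('z',yaw)*R.from_matrix")
s=s.replace("for (x,y,z,t,n) in","for (x,y,z,t,yw,n) in").replace("pose(x,y,z,t);","pose(x,y,z,t,yw);")
open('plan.py','w').write(s)
E
python3 plan.py "[(-5,185,140,1.2,.5,5),(0,180,68,1.2,.5,4)]"
```

```text
t 7.5 tip_jig [-13.4 170.5 135.3] toolz_jig [ 0.03 -0.93 -0.38] F_jig [ -1.6   0.4 -16.2] q [ 0.56  1.14  0.79  2.26 -0.73  2.78] w 0
rot [[-0.087, -0.002, -0.037], [-0.087, -0.002, -0.037], [-0.087, -0.002, -0.038], [-0.087, -0.002, -0.037], [-0.087, -0.002, -0.037], [0.0, -0.0, -0.0], [0.0, -0.0, -0.0], [0.0, -0.0, -0.0]]
pos [[-0.001, -0.013, 0.0], [-0.0, -0.013, -0.001], [-0.0, -0.012, -0.002], [0.001, -0.013, -0.003], [0.001, -0.012, -0.004], [0.016, 0.001, 0.008], [0.016, 0.0, 0.008], [0.016, 0.001, 0.008]]
rot [[0.0, -0.0, -0.0]]
pos [[0.016, 0.0, 0.009]]
```

Emit:
{"api": "servo_tool", "payload": {"rotation": [[-0.087,-0.002,-0.037],[-0.087,-0.002,-0.037],[-0.087,-0.002,-0.038],[-0.087,-0.002,-0.037],[-0.087,-0.002,-0.037],[0,0,0]], "delta_pos": [[-0.001,-0.013,0],[0,-0.013,-0.001],[0,-0.013,-0.002],[0.001,-0.013,-0.003],[0.001,-0.012,-0.004],[0,0,0]], "fingers": [0,0,0,0,0,0]}}

```text
time: 8.05
eef_pos: [571.8, 297.4, 222.5]
orientation: [1.264, 1.62, -0.842]
contact_force: [0.8, 0.1, -0.5]
width: -0.0
gripper_force: 0.0
```

```bash
python3 plan.py "[(0,175,68,1.2,.5,5),(0,102,68,1.2,.5,5)]"
```

```text
t 8.1 tip_jig [ -6.7 180.8 157.7] toolz_jig [ 0.45 -0.81 -0.37] F_jig [ 0.7  0.2 -0.5] q [ 0.66  0.86  0.28  1.76 -1.02  2.43] w -0
rot [[0.0, -0.003, -0.002], [0.0, -0.002, -0.002], [0.001, -0.003, -0.002], [-0.0, -0.002, -0.001], [0.0, -0.003, -0.002], [0.0, 0.0, -0.0], [0.0, 0.0, -0.0], [0.0, 0.0, -0.0]]
pos [[0.016, 0.001, 0.008], [0.017, 0.0, 0.008], [0.016, 0.001, 0.009], [0.017, 0.0, 0.008], [0.017, 0.001, 0.008], [-0.005, -0.007, 0.012], [-0.004, -0.007, 0.012], [-0.005, -0.007, 0.012]]
rot [[0.0, 0.0, -0.0], [0.0, 0.0, -0.0]]
pos [[-0.005, -0.007, 0.012], [-0.005, -0.007, 0.012]]
```

Emit:
{"api": "servo_tool", "payload": {"rotation": [[0,-0.003,-0.002],[0,-0.003,-0.002],[0,-0.003,-0.002],[0,-0.002,-0.001],[0,-0.002,-0.002],[0,0,0]], "delta_pos": [[0.016,0.001,0.008],[0.017,0,0.008],[0.016,0.001,0.009],[0.017,0,0.008],[0.017,0.001,0.008],[0,0,0]], "fingers": [0,0,0,0,0,0]}}

```text
time: 8.65
eef_pos: [578.7, 290.5, 123.4]
orientation: [1.249, 1.616, -0.863]
contact_force: [-0.6, -1.4, -0.2]
width: 0.1
gripper_force: 0.0
```

```bash
python3 plan.py "[(0,102,66,1.2,.5,6)]"
```

```text
t 8.7 tip_jig [  1.3 174.4  61.2] toolz_jig [ 0.44 -0.82 -0.36] F_jig [-0.2 -1.5 -0.2] q [ 0.64  0.97  0.24  1.62 -1.04  2.42] w 0
rot [[-0.001, 0.001, 0.001], [-0.0, 0.0, 0.0], [-0.001, 0.001, 0.001], [-0.001, 0.0, 0.0], [-0.001, 0.001, 0.001], [-0.0, 0.0, 0.0]]
pos [[-0.005, -0.006, 0.01], [-0.004, -0.006, 0.009], [-0.005, -0.006, 0.01], [-0.004, -0.006, 0.009], [-0.005, -0.006, 0.01], [-0.005, -0.007, 0.009]]
```

Emit:
{"api": "servo_tool", "payload": {"rotation": [[0,0,0],[0,0,0],[0,0,0],[0,0,0],[0,0,0],[0,0,0]], "delta_pos": [[-0.005,-0.006,0.01],[-0.004,-0.006,0.009],[-0.005,-0.006,0.01],[-0.004,-0.006,0.009],[-0.005,-0.006,0.01],[-0.005,-0.007,0.009]], "fingers": [0,0,0,0,0,0]}}

```text
time: 9.25
eef_pos: [559.2, 220.4, 133.2]
orientation: [1.251, 1.614, -0.857]
contact_force: [0.1, 0.3, 0.2]
width: 0.0
gripper_force: 0.0
```

```bash
python3 - <<'E'
from plan import *
P=[]
for n in('scene','top'):
    p=snapshot(n); c=(250,165) if n=='scene' else (250,195)
    P.append(cv2.resize(p['img'][c[1]-65:c[1]+65,c[0]-65:c[0]+65],(400,400),interpolation=cv2.INTER_CUBIC))
cv2.imwrite('pics/c2.png',np.hstack(P))
p,r=now(); rows(p,r,[(0,102,90,1.2,.5,3),(0,92,120,1.15,.5,3)])
E
```

```text
t 9.3 tip_jig [ -0.6 101.3  71.2] toolz_jig [ 0.44 -0.82 -0.36] F_jig [ 0.4 -0.7 -0.3] q [ 0.57  0.86  0.02  1.41 -1.09  2.32] w -0
rot [[-0.001, 0.001, -0.0], [-0.001, 0.0, -0.001], [-0.001, 0.001, 0.0], [0.0, 0.017, 0.0], [0.0, 0.016, 0.0], [0.0, 0.017, 0.0]]
pos [[-0.006, 0.0, -0.002], [-0.006, 0.0, -0.003], [-0.006, 0.0, -0.002], [-0.013, -0.001, -0.001], [-0.013, -0.002, -0.001], [-0.013, -0.001, -0.001]]
```

View pics/c2.png

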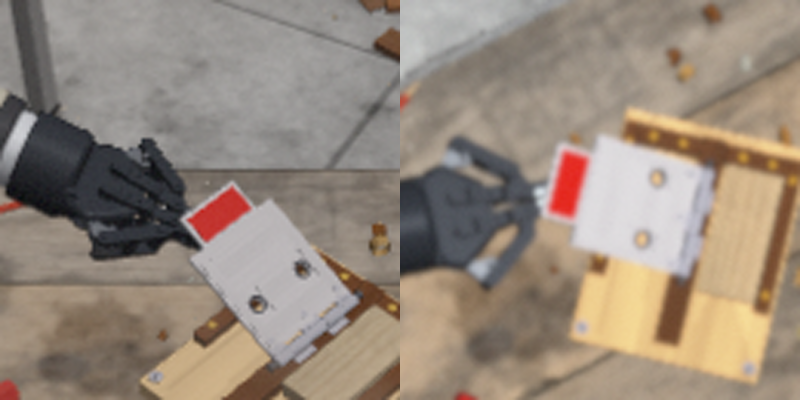

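The finger sits cleanly under the red tab (scene crop 190,230 and top crop 545,195), and the blank butts against the stop. Now the swing.

```bash
cat > arc.py <<'E'
from plan import *
def wp(th):
    t=np.interp(th,[1.2,2.7],[1.2,0]); yw=np.interp(th,[.9,2.1],[.5,0]); r=np.interp(th,[2.2,3.1],[112,78])
    h=3+max(0,11*np.cos(th-(np.pi/2-t)))
    return (0,r*np.cos(th)+h*np.sin(th),39+r*np.sin(th)-h*np.cos(th),t,yw,1)
if __name__=='__main__':
    p,r=now(); rows(p,r,[wp(a) for a in np.arange(*map(float,sys.argv[1:4]))])
E
python3 arc.py .45 1.2 .1
```

```text
t 9.3 tip_jig [ -0.6 101.3  71.2] toolz_jig [ 0.44 -0.82 -0.36] F_jig [ 0.4 -0.7 -0.3] q [ 0.57  0.86  0.02  1.41 -1.09  2.32] w -0
rot [[-0.003, 0.002, -0.001], [0.0, -0.0, 0.0], [0.0, -0.0, 0.0], [0.0, -0.0, 0.0], [0.0, -0.0, 0.0], [0.02, -0.0, 0.008], [0.038, -0.0, 0.015], [0.039, -0.0, 0.015]]
pos [[-0.002, 0.003, -0.006], [-0.012, -0.002, -0.0], [-0.011, -0.003, 0.0], [-0.011, -0.003, 0.002], [-0.011, -0.004, 0.003], [-0.01, -0.0, 0.004], [-0.01, 0.002, 0.005], [-0.009, 0.003, 0.006]]
```

Emit:
{"api": "servo_tool", "payload": {"rotation": [[-0.003,0.002,0],[0,0,0],[0,0,0],[0,0,0],[0,0,0],[0.02,0,0.008],[0.038,0,0.015],[0.039,0,0.015]], "delta_pos": [[-0.002,0.003,-0.006],[-0.012,-0.002,0],[-0.011,-0.003,0],[-0.011,-0.003,0.002],[-0.011,-0.004,0.003],[-0.01,0,0.004],[-0.01,0.002,0.005],[-0.009,0.003,0.006]], "fingers": [0,0,0,0,0,0,0,0]}}

```text
time: 10.15
eef_pos: [564.8, 179.4, 199.9]
orientation: [1.346, 1.561, -0.918]
contact_force: [-0.2, 2.0, -4.1]
width: 0.2
gripper_force: 1.4
```

```bash
python3 arc.py 1.2 1.95 .1; python3 -c "
from arc import *
print(wp(1.15))"
```

```text
t 10.2 tip_jig [  0.   56.6 137.1] toolz_jig [ 0.36 -0.86 -0.36] F_jig [-0.7  1.9 -4.1] q [ 0.51  0.79  0.05  1.57 -1.06  2.37] w 0
rot [[0.019, -0.001, 0.005], [0.038, 0.08, 0.017], [0.037, 0.08, 0.019], [0.035, 0.08, 0.023], [0.033, 0.08, 0.025], [0.031, 0.08, 0.028], [0.029, 0.08, 0.03], [0.026, 0.08, 0.032]]
pos [[-0.004, 0.001, 0.004], [-0.022, 0.002, 0.009], [-0.021, 0.003, 0.008], [-0.022, 0.003, 0.009], [-0.021, 0.003, 0.009], [-0.021, 0.002, 0.009], [-0.021, 0.003, 0.009], [-0.021, 0.003, 0.01]]
(0, np.float64(55.632364629528276), np.float64(136.80719176599902), np.float64(1.2), np.float64(0.39583333333333337), 1)
```

Emit:
{"api": "servo_tool", "payload": {"rotation": [[0.019,0,0.005],[0.038,0.08,0.017],[0.037,0.08,0.019],[0.035,0.08,0.023],[0.033,0.08,0.025],[0.031,0.08,0.028],[0.029,0.08,0.03],[0.026,0.08,0.032]], "delta_pos": [[-0.004,0.001,0.004],[-0.022,0.002,0.009],[-0.021,0.003,0.008],[-0.022,0.003,0.009],[-0.021,0.003,0.009],[-0.021,0.002,0.009],[-0.021,0.003,0.009],[-0.021,0.003,0.01]], "fingers": [0,0,0,0,0,0,0,0]}}

```text
time: 10.95
eef_pos: [585.4, 39.9, 286.6]
orientation: [2.019, 1.718, -0.665]
contact_force: [1.1, 1.2, -0.2]
width: 0.1
gripper_force: 0.9
```

```bash
python3 arc.py 1.95 2.7 .1; python3 - <<'E'
from plan import *
P=[]
for n in('scene','top'):
    p=snapshot(n); c=(280,185) if n=='scene' else (280,205)
    P.append(cv2.resize(p['img'][c[1]-70:c[1]+70,c[0]-70:c[0]+70],(400,400),interpolation=cv2.INTER_CUBIC))
cv2.imwrite('pics/c3.png',np.hstack(P))
E
```

```text
t 10.9 tip_jig [  0.5 -27.4 147.5] toolz_jig [ 0.05 -0.59 -0.8 ] F_jig [ 0.8  1.4 -0.2] q [ 0.19  0.52  0.03  1.33 -0.59  2.  ] w 0
rot [[0.013, 0.036, 0.018], [0.022, 0.08, 0.036], [0.01, 0.08, 0.018], [-0.0, 0.08, 0.0], [-0.0, 0.08, -0.0], [-0.0, 0.08, -0.0], [-0.0, 0.08, -0.0], [-0.0, 0.08, -0.0]]
pos [[-0.01, 0.001, 0.004], [-0.021, 0.003, 0.01], [-0.02, 0.001, 0.01], [-0.018, 0.0, 0.011], [-0.017, 0.0, 0.012], [-0.015, 0.0, 0.011], [-0.016, 0.0, 0.011], [-0.015, 0.0, 0.011]]
```

View pics/c3.png

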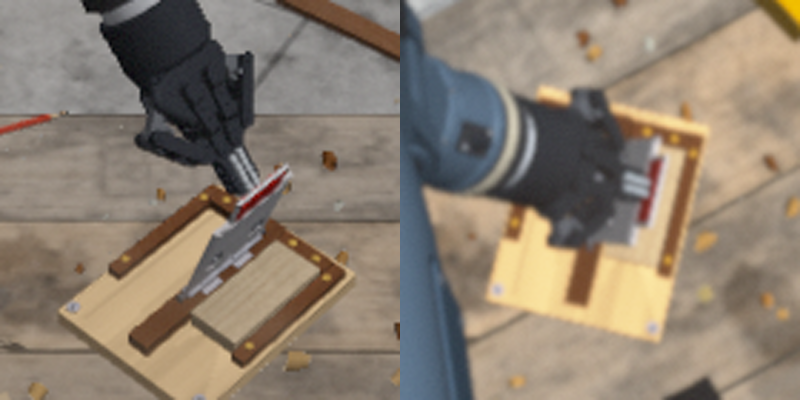

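The template is past upright, leaning right, with the fingertip behind the tab at (245,180) in the scene crop. The blank is still home, so I'll carry on.

Emit:
{"api": "servo_tool", "payload": {"rotation": [[0.013,0.036,0.018],[0.022,0.08,0.036],[0.01,0.08,0.018],[0,0.08,0],[0,0.08,0],[0,0.08,0],[0,0.08,0],[0,0.08,0]], "delta_pos": [[-0.01,0.001,0.004],[-0.021,0.003,0.01],[-0.02,0.001,0.01],[-0.018,0,0.011],[-0.017,0,0.012],[-0.015,0,0.011],[-0.016,0,0.011],[-0.015,0,0.011]], "fingers": [0,0,0,0,0,0,0,0]}}

```text
time: 11.85
eef_pos: [556.5, -105.0, 262.8]
orientation: [2.455, 1.919, -0.055]
contact_force: [-0.5, -1.4, 2.5]
width: -0.1
gripper_force: 1.3
```

```bash
python3 arc.py 2.72 3.14 .06
```

```text
t 11.8 tip_jig [ -1.2 -80.1  90. ] toolz_jig [-0.   -0.04 -1.  ] F_jig [-0.1 -1.4  2.5] q [-0.18  0.39 -0.17  1.02 -0.04  1.64] w -0
rot [[-0.002, 0.043, 0.002], [0.0, 0.0, -0.0], [0.0, 0.0, -0.0], [0.0, 0.0, -0.0], [0.0, 0.0, -0.0], [0.0, 0.0, -0.0], [0.0, 0.0, -0.0]]
pos [[-0.008, 0.001, 0.007], [-0.001, -0.0, 0.006], [-0.0, -0.0, 0.006], [0.0, -0.0, 0.006], [0.001, -0.0, 0.006], [0.001, -0.0, 0.006], [0.002, -0.0, 0.006]]
```

Emit:
{"api": "servo_tool", "payload": {"rotation": [[0,0.043,0],[0,0,0],[0,0,0],[0,0,0],[0,0,0],[0,0,0]], "delta_pos": [[-0.004,0.001,0.007],[0,0,0.006],[0,0,0.006],[0,0,0.006],[0.001,0,0.006],[0.001,0,0.006]], "fingers": [0,0,0,0,0,0]}}

```text
time: 12.45
eef_pos: [557.5, -106.7, 225.6]
orientation: [-2.475, -1.935, 0.003]
contact_force: [-0.1, -0.8, 1.9]
width: 0.1
gripper_force: 0.7
```

Emit:
{"api": "servo_tool", "payload": {"rotation": [[0,0,0],[0,0,0]], "delta_pos": [[0,0,0.003],[0,0,0.002]], "fingers": [0,0]}}

```text
time: 12.65
eef_pos: [557.3, -107.0, 220.8]
orientation: [-2.474, -1.934, 0.003]
contact_force: [-1.3, -0.9, 1.2]
width: -0.4
gripper_force: 0.6
```

```bash
python3 plan.py
```

```text
t 12.7 tip_jig [  0.  -74.5  47.8] toolz_jig [-0. -0. -1.] F_jig [-1.  -1.1  1.2] q [-0.19  0.43 -0.23  0.92 -0.    1.63] w -0
```

Emit:
{"api": "servo_tool", "payload": {"rotation": [[0,0,0],[0,0,0],[0,0,0]], "delta_pos": [[0,0,0.002],[0,0,0.002],[0,0,0.001]], "fingers": [0,0,0]}}

```text
time: 12.95
eef_pos: [557.3, -107.3, 216.0]
orientation: [-2.475, -1.934, 0.002]
contact_force: [-1.2, -1.2, 0.6]
width: -0.2
gripper_force: 0.6
```

Emit:
{"api": "servo_tool", "payload": {"rotation": [[0,0,0],[0,0,0]], "delta_pos": [[0,0,0.001],[0,0,0.001]], "fingers": [0,0]}}

```text
time: 13.15
eef_pos: [557.3, -107.3, 215.4]
orientation: [2.476, 1.934, -0.001]
contact_force: [-8.0, -0.7, 24.4]
width: 0.1
gripper_force: 12.0
```

Emit:
{"api": "servo_tool", "payload": {"rotation": [[0,0,0],[0,0,0],[0,0,0],[0,0,0],[0,0,0]], "delta_pos": [[0,0,0],[0,0,0],[0,0,0],[0,0,0],[0,0,0]], "fingers": [0,0,0,0,0]}}

```text
time: 13.65
eef_pos: [557.2, -107.3, 215.4]
orientation: [2.475, 1.934, -0.001]
contact_force: [-5.1, -0.3, 13.8]
width: -0.0
gripper_force: 6.9
```

```bash
python3 - <<'E'
from plan import *
now(); P=[]
for n in('scene','top'):
    p=snapshot(n); c=(285,205) if n=='scene' else (280,205)
    P.append(cv2.resize(p['img'][c[1]-70:c[1]+70,c[0]-70:c[0]+70],(400,400),interpolation=cv2.INTER_CUBIC))
cv2.imwrite('pics/c4.png',np.hstack(P)); now()
E
```

```text
t 13.7 tip_jig [  0.2 -74.8  42.4] toolz_jig [-0. -0. -1.] F_jig [-4.9 -1.5 13.8] q [-0.19  0.44 -0.23  0.9  -0.    1.63] w -0
t 13.8 tip_jig [  0.2 -74.7  42.4] toolz_jig [-0. -0. -1.] F_jig [-4.8 -1.6 14.1] q [-0.19  0.44 -0.23  0.9  -0.    1.63] w -0
```

View pics/c4.png

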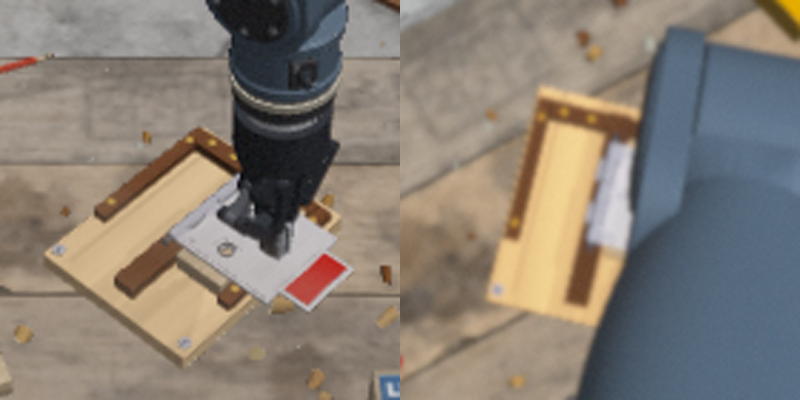

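The template lies flat with the red tab beyond the rail at (320,280). The blank's near end just shows under it, and the fingertip is holding a steady 14 N. I'll hand it in.

```bash
python3 -c "
from plant import order
print(order.sign_off())"
```

```text
the job is handed in; nothing more can be done
None
```

I pushed the blank home, flipped the template flat onto it, and handed the job in at about 14 s with a fingertip holding the template down at a steady 14 N or so; the sign-off returned no verdict.

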